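# Set up the small mill: stand, index and dial

## Robot

A 7-joint arm with a two-finger parallel gripper is mounted at the origin on the work surface; the furniture and walls round the work are solid. World frame = base frame: x ahead of the robot, y to its left, z up, the work surface at z = 0. Lengths are in m, angles in rad, forces in N, time in s.
With the tool pointing down it reaches from about 0.4 to 0.85 m from the base axis. Payload 4.5 kg.
Tool frame: the origin (TCP) lies midway between the tips of the shut fingers; the grasp point (between the pads) lies grasp_offset behind it (grasp_offset is the distance from the TCP to the grasp point, in m); z points along the fingers, y is the line along which they close (so a half turn about z gives the same grasp; the last joint's range is limited). The gripper opens to 88 mm and grips with 3 to 60 N. Pads are 18 mm wide; open, the fingers measure 123 mm over their backs; the gripper's body (75 mm by 187 mm) begins 45 mm behind the grasp point.
Start: joints at [-1.237, 0.689, -0.195, 1.565, 0.157, 0.902, -0.215], TCP at [0.185, 0.597, 0.239] pointing down, gripper open.
Joint ranges: [-3.01, 3.01], [-0.46, 2.08], [-1.47, 1.51], [0.13, 2.56], [-1, 4.14], [0.04, 2.09], [-2.66, 2.66]. Speed limits (rad/s): [2.57, 2.57, 3.14, 3.14, 3.14, 3.14, 3.14].

## Interface

Orientations are given as a unit quaternion [w, x, y, z].
In Python, from plant import get_obs, read_camera, camera_params, hand_in, grasp_offset gives the robot as it stands.
- The arm moves only by the tool send_rows, never from a script. Its argument "rows" is a list of rows, each a list of 7 numbers: the shift along the world's x, y, z in m, then the turn, a rotation vector about the world's x, y, z in degrees, then the closure in counts, from 0 (fully open) to 255 (shut). In form: [[dx, dy, dz, wx, wy, wz, jaw], ...]. A call has exactly 5 rows; each row shifts and turns the commanded pose from where the row before left it; what a row does not reach is not made up. A row lasts 1/8 s, in which the tool goes at most 62.5 mm and 10.7 degrees, less where a joint would pass 70% of its speed; a pose out of reach is approached as far as the arm can. A call is refused whole if a number of a shift passes 0.0625 or a number of a turn 10.7, either way. A call with a gripper value outside its range is refused whole. The fingers move at their own pace and stop on an object; the grip force is fixed at half the most. Time passes only in rows, so rows that do not move let the fingers close, or fill a call up. It gives the time, the measured TCP pose, the force, the opening and the grip force at its end, in the units of the state.
- get_obs(): the state, without advancing time (a new reading comes with each control period).
- read_camera(name): name is "side" or "top"; returns (picture, depth): 480x640x3 uint8, blue, green, red; 480x640 float32, m along the optical axis (not along the pixel's ray), 0 where there is no reading.
- camera_params(name): a dict with "K" (3x3 intrinsics, pixels), "dist_coeffs" ([k1, k2, p1, p2, k3] as OpenCV has them; the pictures are not rectified), "rvec" (rotation vector, rad) and "tvec" (3), from world to camera coordinates, as OpenCV has them. Camera axes: x right, y down, z forward; pixel columns grow to the right and rows downward; lengths in m; the calibration is good to about 2 mm. A picture is of the moment at which its call begins. camera_params takes no time and is no camera call.
- hand_in(): hands the job in; it is judged then, once.
The state is a dict: "time": time; "q": joint angles; "dq": joint speeds; "joint_efforts": joint torques, N m; "tcp_pos": TCP position; "orientation": TCP orientation; "wrist_force": force on the tool from outside, world axes, zero at the start; "ft_torque": the same for the moment, N m; "opening": opening from 0.0 (shut) to 1.0 (fully open); "finger_force": force on a finger pad.
Only numpy, scipy, OpenCV 4.12 (cv2) and the standard library are available. Lean on these libraries where they do the work, as an engineer would, in place of code of your own. Each camera call takes 0.05 s, during which the arm holds its last target. There are 200 camera calls.

## Task

Get the small mill ready. Take the eight-sided steel cup from its sloping rest, stand it upright on the open table and let go; then take it again from above and set it down gently, upright in the middle of the mill's round plate, with its lug squarely facing the raised pointer on the ring round the plate. Then turn the mill's dial to the third short mark after off (the long mark) and leave everything else where it stands.

Things in the scene. Friction and masses are not known exactly. Their poses are not given: they have to be found in the camera images.
- cup_center (a point): Middle (half-way up, on the axis) of the loose mill cup: closed eight-sided steel prism, 50 mm across flats, 95 mm high with its black lid (top 6 mm, 43 mm across), 0.17 to 0.36 kg. z = its axis from foot to lid, x = out of the facet that carries the lug; facets face every 45 degrees from x.
- cup: The same cup, origin at the centre of its foot; axes as cup_center. It starts lying on the rest: lid end up toward the robot, axis rising 35 degrees, lug uppermost, foot against the lip.
- lug_tip (a point): Tip of the cup's one black locking lug: 12 mm wide, 14 mm high, standing 15 mm out of the facet, 40 mm from the axis along the cup's x, 16 mm above the foot (31.5 mm below cup_center). Fingers 30 mm or more above the foot clear it.
- rest: Fixed steel draining rest, foot 125 x 62 mm. Origin: centre of its underside; x = away from the robot at yaw 0. A 40 mm wide slope rises 35 degrees to its -x end, lip at the low end; the cup's middle lies about 93 mm above the table over the origin. The table beside it at +y (robot's left) is clear: stand the cup there, 100 to 120 mm along the rest's y from the origin.
- plate_center (a point): Centre of the top of the fixed mill's round steel plate, 80 mm across, flat, 55 mm above the table. x, y = the mill's own axes. The control pod with the dial stands on the mill's +y side, its centre 100 mm from the plate's; pod 86 x 86 mm, top 80 mm above the table.
- index_mark (a point): Top of the raised dark pointer block (10 mm wide, 68 mm above the table) on the aluminium ring round the plate (inner radius 48 mm, 1 mm above the plate), 52 mm from the plate's centre. x = from the plate's centre outward through the pointer: the cup's x must point this way. The ring is clamped at a different angle each time and does not turn.
- dial (a joint): The mill's dial, rad: 0 = off (pointer at the long mark), growing clockwise seen from above, click stops every 0.4 rad, end stops at 0 and 1.6. The short marks are at 0.4, 0.8, 1.2 and 1.6: the third is 1.2. It starts at off or the first mark. A click takes about 0.03 N m; let go, it settles to the nearer stop.
- dial_grip (a point): On the dial's axis, at the height to grip its upright bar, 108 mm above the table. x = the way the dial points (along the bar). Bar 42 mm long, 10 mm thick, from 86 to 116 mm above the table, on a disc 46 mm across.
- mill: The mill's fixed body (round base 112 mm across, and pod), origin on the table under the plate's centre.
- salt_jar: small round spice jar, 45 mm across, 106 mm high, at the back (a bystander; leave it)
- tape_roll: roll of packing tape lying flat, 83 mm across, 24 mm high, behind the wash tub (a bystander; leave it)
- plum_cup: clear lidded cup of plums, 113 mm across, 52 mm high, beyond the wash tub (a bystander; leave it)
- black_pen: marker pen, 17 x 130 x 20 mm, lying in front of the mill (a bystander; leave it)
- spray_bottle: white spray bottle, 59 x 102 x 240 mm, behind the right of the wash tub (a bystander; leave it)

How it is judged:
On the way, in this order (a step that is already met when the one before it is completed fails the run):
1. the cup stands upright on the table, let go (height (world z) of cup_center between 0.0415 and 0.0535 m and angle between cup_center's own z axis and vertical below 0.09 rad and contact force between the fingers and cup below 0.05 N), for 0.3 s.
2. the cup stands upright in the middle of the mill's plate, lug facing the pointer, let go (height (world z) of cup_center between 0.0965 and 0.1085 m and angle between cup_center's own z axis and vertical below 0.09 rad and angle between the x axis of cup_center and the x axis of index_mark, either way round below 0.17 rad and horizontal distance between lug_tip and index_mark below 0.03 m and horizontal distance between cup_center and plate_center below 0.01 m and contact force between the fingers and cup below 0.05 N), for 0.3 s.
3. the dial stands at the third short mark (value of joint dial between 1.08 and 1.32 rad), for 0.2 s.
At the end, for the whole second after the job is handed in: The cup stands at rest, released, upright (within 5 degrees) on the mill's plate, its axis within 10 mm of the plate's centre and its lug within 10 degrees of the pointer's direction; the dial stays at the third short mark (1.2 +- 0.12 rad) (all of step 2 and all of step 3 and linear speed of cup below 0.02 m/s); the robot touches nothing.
It fails at once if a bystander is moved more than 25 mm (distance of any of salt_jar, tape_roll, plum_cup, black_pen, spray_bottle from where it was at the start of the episode above 0.025 m).
It fails at once if the cup is set down hard on the mill (over 40 N) (contact force between cup and mill above 40 N).
It also fails if it takes over 72 s, if anything falls off the work surface, if the arm or the gripper's body presses on something with over 40 N, if the wrist force passes 120 N, or if a joint passes its speed limit or range.

## Working session

There is one attempt and no reset: what is moved stays moved. The work goes in short steps, Python scripts to look and compute and a tool call to move; the robot and the scene stay as the last step left them, time stands still between calls to the robot, and variables do not carry over. Pictures are saved under pics/ and viewed, at most 10 in all, crops included, and the job is handed in when it is done.

Besides the shell and the picture viewer there is one more tool, called after "Call:" by a JSON object that holds its "op" and its "data". send_rows: Moves the arm, as the interface text tells. Its arguments: {"type":"object","properties":{"rows":{"type":"array"}},"required":["rows"]}

```bash
mkdir -p pics; ls; python3 - <<'E'
from plant import *
import cv2,numpy as np
o=get_obs();print({k:np.round(v,3) for k,v in o.items()},grasp_offset if not callable(grasp_offset) else grasp_offset())
for n in("side","top"):
    p,d=read_camera(n);cv2.imwrite(f"pics/{n}0.png",p);np.save(f"{n}0.npy",d)
    c=camera_params(n);R=cv2.Rodrigues(np.array(c["rvec"]))[0];print(n,c,-R.T@np.array(c["tvec"]).ravel())
E
```

```text
pics
{'time': np.float64(0.0), 'q': array([-1.237,  0.69 , -0.195,  1.566,  0.157,  0.903, -0.215]), 'dq': array([-0.001, -0.001, -0.   ,  0.001, -0.001,  0.002, -0.002]), 'joint_efforts': array([ 1.0000e-03, -5.2756e+01, -1.2670e+00, -1.5343e+01, -5.3000e-02,
        7.0000e-03,  0.0000e+00]), 'tcp_pos': array([0.184, 0.596, 0.238]), 'orientation': array([-0.   ,  0.149,  0.989, -0.001]), 'wrist_force': array([-0.849,  0.058, -0.112]), 'ft_torque': array([-0.009,  0.025,  0.045]), 'finger_force': np.float64(0.0), 'opening': np.float64(1.002)} 0.0187
side {'K': array([[572.78447227,   0.        , 321.20388248],
       [  0.        , 572.78447227, 237.71925363],
       [  0.        ,   0.        ,   1.        ]]), 'dist_coeffs': array([-0.08659336,  0.        ,  0.        ,  0.        ,  0.        ]), 'rvec': array([ 0.1555063 , -2.78938431,  1.32430849]), 'tvec': array([0.55492731, 0.14233067, 1.17661269])} [0.45769571 0.87867613 0.85502202]
top {'K': array([[461.55758452,   0.        , 326.15440583],
       [  0.        , 461.55758452, 247.15003989],
       [  0.        ,   0.        ,   1.        ]]), 'dist_coeffs': array([-0.05018448,  0.        ,  0.        ,  0.        ,  0.        ]), 'rvec': array([ 1.95492141, -2.25686395,  0.25869541]), 'tvec': array([0.02159425, 0.58293839, 0.79964691])} [ 0.38919353 -0.03119125  0.90954613]
```

View pics/top0.png

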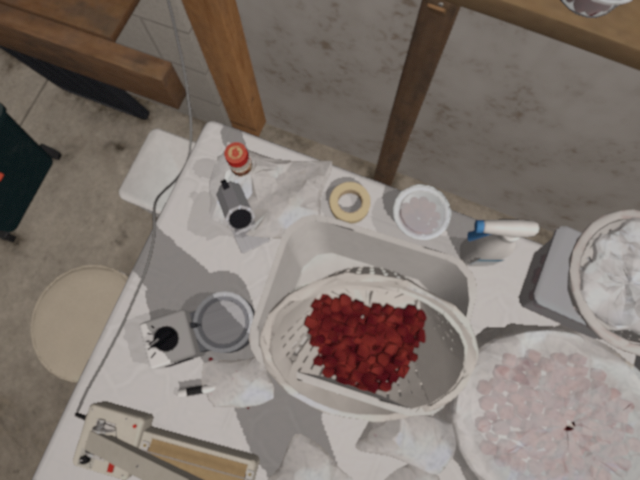

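View pics/side0.png

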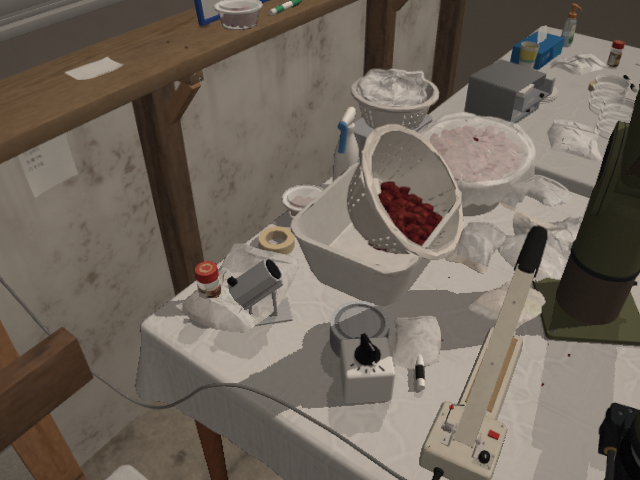

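Top view: the cup lies at about (236,205), with its lid at (240,218) and lug end at (224,184). The mill plate is at (222,322) and the pod and dial at (166,338). The side view agrees: cup at (255,283), mill at (360,330), pod at (367,370). Next I'll enlarge both.

```bash
cat > h.py <<'E'
from plant import *
import cv2,numpy as np
from scipy.spatial.transform import Rotation as Rot
def cam(n):
    c=camera_params(n);R=cv2.Rodrigues(np.array(c["rvec"]))[0];t=np.array(c["tvec"]).ravel()
    return c,R,t
def ray(n,uv):
    c,R,t=cam(n);p=cv2.undistortPoints(np.array(uv,float).reshape(-1,1,2),c["K"],c["dist_coeffs"]).reshape(-1,2)
    d=np.c_[p,np.ones(len(p))]@R
    return -R.T@t,d
def onplane(n,uv,z):
    o,d=ray(n,uv);return o+d*((z-o[2])/d[:,2])[:,None]
def depthpts(n,uv,D):
    o,d=ray(n,uv);uv=np.array(uv,int).reshape(-1,2);return o+d*D[uv[:,1],uv[:,0]][:,None]
def proj(n,P):
    c,R,t=cam(n);return cv2.projectPoints(np.array(P,float).reshape(-1,3),c["rvec"],c["tvec"],c["K"],c["dist_coeffs"])[0].reshape(-1,2)
def cloud(n,D,box):
    x0,y0,x1,y1=box;U,V=np.meshgrid(np.arange(x0,x1),np.arange(y0,y1));uv=np.c_[U.ravel(),V.ravel()]
    return uv,depthpts(n,uv,D)
def tri(a,b):
    o1,d1=ray("top",a);o2,d2=ray("side",b);out=[]
    for x,y in zip(d1,d2):
        s=np.linalg.lstsq(np.c_[x,-y],o2-o1,rcond=None)[0];p,q=o1+x*s[0],o2+y*s[1];out.append(np.r_[(p+q)/2,np.linalg.norm(p-q)])
    return np.array(out)
E
python3 - <<'E'
from h import *
t=cv2.imread("pics/top0.png");s=cv2.imread("pics/side0.png")
def up(i,b,k):return cv2.resize(i[b[1]:b[3],b[0]:b[2]],None,fx=k,fy=k,interpolation=cv2.INTER_CUBIC)
a=np.vstack([up(t,(200,165,280,245),5)[:,:],]);
A=up(t,(200,165,270,235),4);A=cv2.copyMakeBorder(A,0,0,0,120,0)
B=up(t,(130,280,260,370),3)[:, :390]
C=up(s,(200,245,300,335),4);C=C[:, :400]
E_=up(s,(310,290,410,410),3)
W=np.zeros((600,800,3),np.uint8)
W[:280,:280]=A[:,:280];W[300:570,:390]=B;W[:360,400:800][:]=C[:360]
cv2.imwrite("pics/c1.png",W);cv2.imwrite("pics/c2.png",cv2.resize(E_,None,fx=5/3,fy=5/3))
D=np.load("top0.npy")
for p in [(240,218),(235,205),(222,322),(166,338),(183,325),(145,330),(250,280),(200,325)]:print(p,depthpts("top",[p],D).round(3), onplane("top",[p],.055).round(3))
E
```

```text
(240, 218) [[0.642 0.084 0.122]] [[0.663 0.094 0.055]]
(235, 205) [[0.664 0.089 0.132]] [[0.691 0.101 0.055]]
(222, 322) [[0.47  0.148 0.054]] [[0.47  0.147 0.055]]
(166, 338) [[0.452 0.237 0.102]] [[0.455 0.252 0.055]]
(183, 325) [[0.472 0.212 0.081]] [[0.475 0.219 0.055]]
(145, 330) [[0.473 0.281 0.08 ]] [[0.475 0.29  0.055]]
(250, 280) [[0.55  0.095 0.001]] [[0.54  0.088 0.055]]
(200, 325) [[0.47  0.188 0.054]] [[0.47  0.188 0.055]]
```

View pics/c1.png

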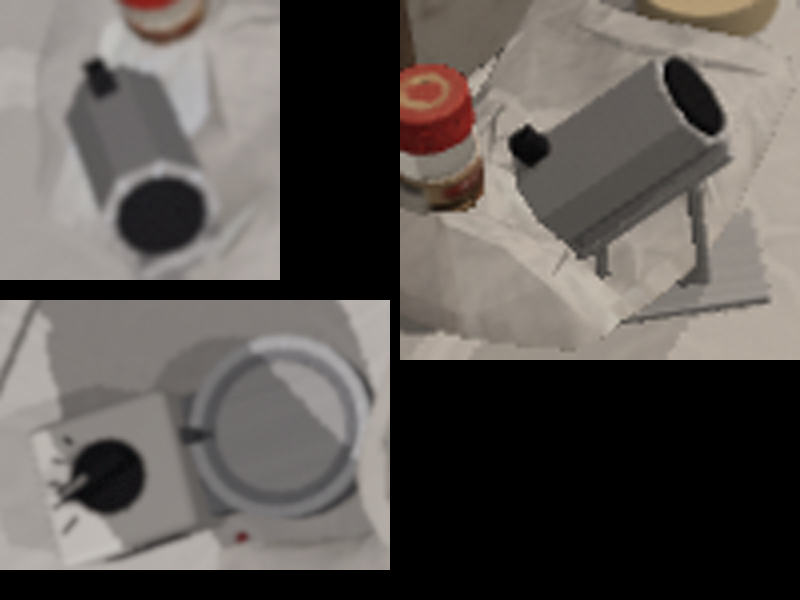

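View pics/c2.png

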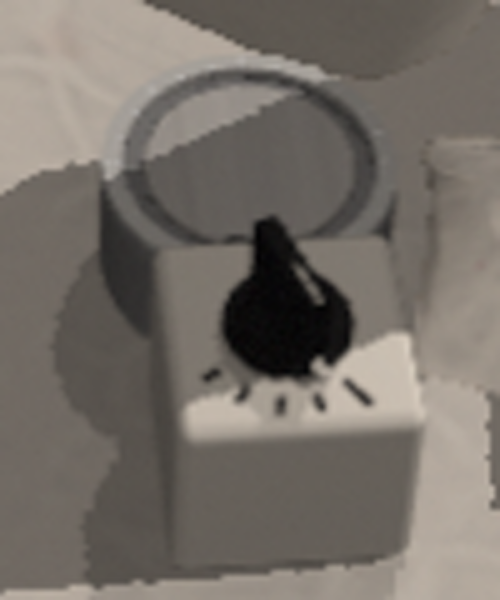

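The crops put the pointer at about (195,325) in the top view, between plate and pod. The longest mark (off) is the rightmost one in the side view, and the dial points near off or the first mark. Next I'll measure these in 3D.

```bash
python3 - <<'E'
from h import *
T=cv2.imread("pics/top0.png");S=cv2.imread("pics/side0.png");Dt=np.load("top0.npy");Ds=np.load("side0.npy")
def blobs(img,box,thr,mn=8):
    x0,y0,x1,y1=box;m=(img[y0:y1,x0:x1].max(2)<thr).astype(np.uint8)
    n,l,st,c=cv2.connectedComponentsWithStats(m)
    return [(c[i]+[x0,y0],st[i,4]) for i in range(1,n) if st[i,4]>=mn]
print("top cup",blobs(T,(210,170,262,235),60));print("side cup",blobs(S,(225,250,285,300),60))
print("top mill",blobs(T,(140,305,215,365),75,3));print("side pod",blobs(S,(340,330,396,378),75,3))
# plate: points z~.055
uv,P=cloud("top",Dt,(185,285,262,360));m=(abs(P[:,2]-.0555)<.004)
mask=np.zeros((480,640),np.uint8);mask[uv[m][:,1],uv[m][:,0]]=255
cs,_=cv2.findContours(mask,cv2.RETR_EXTERNAL,cv2.CHAIN_APPROX_NONE);c=max(cs,key=cv2.contourArea)
q=onplane("top",cv2.convexHull(c)[:,0],.0555);print("plate circ",cv2.minEnclosingCircle(q[:,:2].astype(np.float32)))
m=(P[:,2]>.061)&(P[:,2]<.074);print("high near plate",np.c_[uv[m],P[m].round(3)][:30])
uv,P=cloud("top",Dt,(135,300,200,370));m=abs(P[:,2]-.081)<.004
print("pod rect",cv2.minAreaRect(P[m][:,:2].astype(np.float32)))
m=P[:,2]>.1;Q=P[m];print("bar n",len(Q),Q.mean(0),Q[:,2].max(),cv2.minAreaRect(Q[:,:2].astype(np.float32)))
uv,P=cloud("side",Ds,(340,325,400,380));m=P[:,2]>.098;Q=P[m];print("bar side",len(Q),Q.mean(0),Q[:,2].max(),cv2.minAreaRect(Q[:,:2].astype(np.float32)))
uv,P=cloud("top",Dt,(150,110,330,280))
for lo,hi in((.02,.06),(.06,.1),(.1,.14),(.14,.3)):
    m=(P[:,2]>lo)&(P[:,2]<hi);print(lo,P[m].min(0).round(3),P[m].max(0).round(3))
W=P[(P[:,2]>.06)&(P[:,0]>.5)&(P[:,1]<.06)];print("tub near",W[:,1].max() if len(W) else None,W[:,2].max() if len(W) else None)
E
```

```text
top cup [(array([224.69767442, 184.44186047]), np.int32(43)), (array([239.8852459 , 218.47540984]), np.int32(305))]
side cup [(array([272.69032258, 268.83225806]), np.int32(155)), (array([231.76811594, 281.46376812]), np.int32(69))]
top mill [(array([194.45833333, 324.54166667]), np.int32(48)), (array([165.35864979, 338.4556962 ]), np.int32(474)), (array([204. , 350.5]), np.int32(8)), (array([187.5, 358.5]), np.int32(4)), (array([179.5 , 361.25]), np.int32(4))]
side pod [(array([344.66666667, 334.66666667]), np.int32(36)), (array([377.95652174, 332.82608696]), np.int32(23)), (array([366.1297989 , 351.46617916]), np.int32(547)), (array([386.6, 334.8]), np.int32(10)), (array([340.25 , 350.875]), np.int32(24)), (array([341.61290323, 370.29032258]), np.int32(31)), (array([352. , 364.5]), np.int32(4)), (array([381.5, 368.5]), np.int32(4))]
plate circ ((0.46697863936424255, 0.14906780421733856), 0.05982430651783943)
high near plate [[1.85e+02 3.10e+02 5.01e-01 2.11e-01 6.30e-02]
 [1.85e+02 3.11e+02 4.98e-01 2.09e-01 7.10e-02]
 [1.85e+02 3.12e+02 4.96e-01 2.09e-01 7.00e-02]
 [1.86e+02 3.12e
[... 1282 characters left out ...]
od rect ((0.45271191000938416, 0.24242813885211945), (0.08402009308338165, 0.08439205586910248), 10.430325508117676)
bar n 216 [0.44668738 0.21987457 0.17901648] 0.909546132431119 ((0.43021488189697266, 0.11383504420518875), (0.2997705936431885, 0.03160857409238815), 80.22538757324219)
bar side 221 [0.45209239 0.28927053 0.16111133] 0.8550220216098418 ((0.4483402967453003, 0.5507757663726807), (0.025551745668053627, 0.6555697917938232), 0.5977765917778015)
0.02 [ 0.531 -0.094  0.02 ] [0.841 0.162 0.06 ]
0.06 [ 0.527 -0.07   0.06 ] [0.787 0.132 0.1  ]
0.1 [ 0.523 -0.072  0.1  ] [0.799 0.122 0.14 ]
0.14 [ 0.485 -0.055  0.194] [ 0.505 -0.04   0.295]
tub near 0.0463108794320034 0.213921948656849
```

```bash
python3 - <<'E'
from h import *
from scipy.optimize import least_squares
T=cv2.imread("pics/top0.png");S=cv2.imread("pics/side0.png");Dt=np.load("top0.npy");Ds=np.load("side0.npy")
print("lug,lid",tri([(224.7,184.44),(239.89,218.48)],[(231.77,281.46),(272.69,268.83)]).round(4))
for n,D,b in(("top",Dt,(185,285,262,365)),("side",Ds,(310,290,400,350))):
    uv,P=cloud(n,D,b);m=(abs(P[:,2]-.0555)<.005)&(P[:,1]<.2)&(np.hypot(P[:,0]-.47,P[:,1]-.146)<.064)
    Q=P[m][:,:2];h=cv2.convexHull(Q.astype(np.float32))[:,0];h=h[h[:,1]<.165]
    r=least_squares(lambda p:np.hypot(h[:,0]-p[0],h[:,1]-p[1])-p[2],[.47,.146,.056],loss='soft_l1',f_scale=.001);print(n,"ring",r.x.round(4),np.abs(r.fun).max().round(4),len(h))
for n,D,b in(("top",Dt,(135,300,200,370)),("side",Ds,(338,325,400,390))):
    uv,P=cloud(n,D,b);m=abs(P[:,2]-.081)<.004;print(n,"pod",cv2.minAreaRect(P[m][:,:2].astype(np.float32)))
    for z in(.095,.105,.111):
        Q=P[(P[:,2]>z)&(P[:,2]<.13)];
        if len(Q)>4: print(n,"bar",z,len(Q),Q.mean(0).round(4),Q[:,2].max(),cv2.minAreaRect(Q[:,:2].astype(np.float32)))
    m=(P[:,2]>.083)&(P[:,2]<.093);print(n,"disc",m.sum(),cv2.minEnclosingCircle(P[m][:,:2].astype(np.float32)))
print("ptr",onplane("top",[(194.46,324.54)],.067))
# marks & white pointer line, on pod
print("side marks z.08",onplane("side",[(310+x/5,290+y/5) for x,y in[(210,375),(241,395),(280,405),(319,402),(357,390)]],.0805).round(4))
print("white tip disc side",onplane("side",[(310+320/5,290+365/5)],.088).round(4),"bar line",onplane("side",[(310+290/5,290+252/5),(310+322/5,290+298/5)],.116).round(4))
print("top bar line",onplane("top",[(130+88/3,280+180/3),(130+60/3,280+197/3)],.1).round(4))
E
```

```text
lug,lid [[7.179e-01 1.093e-01 1.000e-01 3.000e-04]
 [6.419e-01 8.510e-02 1.186e-01 2.000e-04]]
top ring [0.4708 0.146  0.0551] 0.0014 28
side ring [0.4699 0.1429 0.0547] 0.0016 25
top pod ((0.45271191000938416, 0.24242813885211945), (0.08402009308338165, 0.08439205586910248), 10.430325508117676)
top bar 0.095 219 [0.4519 0.2421 0.1112] 0.11805024246900653 ((0.45231136679649353, 0.24414221942424774), (0.010881957598030567, 0.043538812547922134), 30.704402923583984)
top bar 0.105 182 [0.4522 0.2428 0.1135] 0.11805024246900653 ((0.4523904025554657, 0.24427509307861328), (0.010795188136398792, 0.04339325428009033), 30.282604217529297)
top bar 0.111 155 [0.4522 0.2438 0.1145] 0.11805024246900653 ((0.45233339071273804, 0.2443435937166214), (0.010760932229459286, 0.04321691766381264), 30.426841735839844)
top disc 325 ((0.447388619184494, 0.23930849134922028), 0.029931411147117615)
side pod ((0.45225009322166443, 0.2438180297613144), (0.08342089504003525, 0.08392132818698883), 10.37110710144043)
side bar 0.095 221 [0.4516 0.2467 0.1096] 0.11896580202734586 ((0.45157474279403687, 0.24375779926776886), (0.010863019153475761, 0.04397081211209297), 29.243980407714844)
side bar 0.105 163 [0.4517 0.2455 0.113 ] 0.11896580202734586 ((0.4516570270061493, 0.24361081421375275), (0.010863019153475761, 0.04363390803337097), 29.243980407714844)
side bar 0.111 125 [0.4518 0.2439 0.1146] 0.11896580202734586 ((0.45145753026008606, 0.2434963583946228), (0.010359376668930054, 0.04363983869552612), 29.133378982543945)
side disc 261 ((0.449472039937973, 0.2545183002948761), 0.03172764554619789)
ptr [[0.47140169 0.19495326 0.067     ]]
side marks z.08 [[0.4759 0.2671 0.0805]
 [0.4649 0.2744 0.0805]
 [0.4517 0.2771 0.0805]
 [0.4388 0.2745 0.0805]
 [0.4263 0.2681 0.0805]]
white tip disc side [[0.4393 0.2649 0.088 ]] bar line [[0.4521 0.2407 0.116 ]
 [0.4405 0.2594 0.116 ]]
top bar line [[0.4501 0.2491 0.1   ]
 [0.4427 0.266  0.1   ]]
```

```bash
python3 - <<'E'
from h import *
c=np.array([.4521,.2437])
W=[]
for n in("top","side"):
    I=cv2.cvtColor(cv2.imread(f"pics/{n}0.png"),cv2.COLOR_BGR2GRAY).astype(np.float32)
    rr=np.arange(.026,.0425,.001);aa=np.arange(30,160,1)
    P=np.array([[c[0]+r*np.cos(np.radians(a)),c[1]+r*np.sin(np.radians(a)),.080] for r in rr for a in aa])
    uv=proj(n,P).astype(np.float32);v=cv2.remap(I,uv[:,:1].copy(),uv[:,1:].copy(),cv2.INTER_LINEAR).reshape(len(rr),len(aa))
    W.append(cv2.resize(v[::-1,::-1].astype(np.uint8),None,fx=5,fy=14,interpolation=cv2.INTER_NEAREST))
cv2.imwrite("pics/polar.png",np.vstack([W[0],np.zeros((20,W[0].shape[1]),np.uint8),W[1]]))
E
```

```text
(no output)
```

View pics/polar.png

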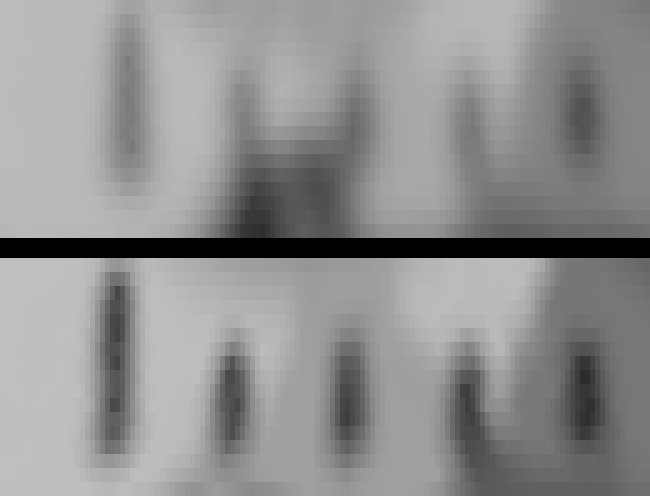

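The polar strips show the long off mark at about 135° and the short marks at about 111, 88, 65 and 42° world azimuth. The bar is at about 120°. Before tilting the tool I'll check clearance around the rest.

```bash
python3 - <<'E'
from h import *
Pa=[]
for n in("top","side"):
    D=np.load(n+"0.npy");uv,P=cloud(n,D,(0,0,640,480));Pa.append(P[(D.ravel()>0)])
P=np.vstack(Pa);xs=np.arange(.36,.86,.04);ys=np.arange(-.12,.36,.04)
print("      "+" ".join(f"{y:5.2f}" for y in ys))
for x in xs:print(f"{x:.2f}"," ".join(f"{(P[(abs(P[:,0]-x-.02)<.02)&(abs(P[:,1]-y-.02)<.02)&(P[:,2]<.6)][:,2]*1000).max(initial=-9):5.0f}" for y in ys))
E
```

```text
-0.12 -0.08 -0.04  0.00  0.04  0.08  0.12  0.16  0.20  0.24  0.28  0.32
0.36   138   135   130   172   195   137    30    24    23    19     5     5
0.40   151   140   137   239   232   138    59    82    89   115    80     5
0.44   305   300   290   274   243   138    59    80   117   119    86     7
0.48   304   300   291   266   140    59    58    58    83    82    83    10
0.52    25    10    55   140   140     6    58    58     5     5     9    12
0.56   139   129   140   141     4     5     4     5     5     4    12     8
0.60   140   140   140   140   117   129     4     5     4     4    12     4
0.64    27    51    56    60   135   139   104     5     4    11    11    -9
0.68    29    48    56    56   115   123   100    22     4    12     9    -9
0.72    32    44    45    54   108   109    88    18     5     4     5    -9
0.76    23    26    33    48   110   109    46     4     4    -6    -9    -9
0.80    -9     1     4    20    33    40    31     5     3    -9    -9    -9
0.84    -9    -9    -9     3     4    21     5     4    -9    -9    -9    -9
```

Call:
{"op": "send_rows", "data": {"rows": [[0.05,-0.04,0.03,0,0,-10.7,0],[0.05,-0.04,0.03,0,0,-10.7,0],[0.05,-0.04,0,0,0,-10.7,0],[0.05,-0.04,0,0,0,-10.7,0],[0.05,-0.04,0,0,0,-10.7,0]]}}

```text
time: 0.72
tcp_pos: [0.4205, 0.4078, 0.2916]
orientation: [-0.0, 0.581, 0.814, -0.0]
wrist_force: [0.6, 0.1, -1.0]
opening: 1.001
finger_force: 0.0
```

```bash
python3 - <<'E'
from h import *
Pa=[]
for n in("top","side"):
    D=np.load(n+"0.npy");uv,P=cloud(n,D,(0,0,640,480));Pa.append(P[(D.ravel()>0)])
P=np.vstack(Pa)
psi=np.radians(17.7);h=np.array([np.cos(psi),np.sin(psi),0]);s=np.array([-np.sin(psi),np.cos(psi),0]);k=np.array([0,0,1.])
a=-h*np.cos(np.radians(35))+k*np.sin(np.radians(35));C=np.array([.679,.0969,.092])
r=(P-C);ax=r@a;rad=np.linalg.norm(r-ax[:,None]*a,axis=1);notcup=~((abs(ax)<.055)&(rad<.05))
for T in(0,10,20,30,40,55):
    tz=h*np.sin(np.radians(T))-k*np.cos(np.radians(T));tx=np.cross(s,tz)
    for e in(.0125,.0275):
        G=C+e*a;q=(P-G)[notcup];b=-q@tz
        m=(abs(q@s)<.098)&(abs(q@tx)<.042)&(b>-.05)&(b<.3);i=np.argmax(np.where(m,b,-9))
        print(T,e,"G",G.round(4),"TCP",(G+.0187*tz).round(4),"nearest b",b[i].round(4),P[notcup][i].round(3))
E
```

```text
0 0.0125 G [0.6692 0.0938 0.0992] TCP [0.6692 0.0938 0.0805] nearest b -0.0393 [0.638 0.099 0.06 ]
0 0.0275 G [0.6575 0.0901 0.1078] TCP [0.6575 0.0901 0.0891] nearest b -0.0479 [0.638 0.099 0.06 ]
10 0.0125 G [0.6692 0.0938 0.0992] TCP [0.6723 0.0948 0.0808] nearest b -0.0331 [0.659 0.015 0.06 ]
10 0.0275 G [0.6575 0.0901 0.1078] TCP [0.6606 0.091  0.0894] nearest b -0.0431 [0.652 0.025 0.06 ]
20 0.0125 G [0.6692 0.0938 0.0992] TCP [0.6753 0.0957 0.0816] nearest b -0.0274 [0.638 0.099 0.06 ]
20 0.0275 G [0.6575 0.0901 0.1078] TCP [0.6636 0.092  0.0902] nearest b -0.0367 [0.652 0.025 0.06 ]
30 0.0125 G [0.6692 0.0938 0.0992] TCP [0.6782 0.0966 0.083 ] nearest b -0.0251 [0.67  0.015 0.057]
30 0.0275 G [0.6575 0.0901 0.1078] TCP [0.6664 0.0929 0.0916] nearest b -0.033 [0.658 0.024 0.058]
40 0.0125 G [0.6692 0.0938 0.0992] TCP [0.6807 0.0974 0.0848] nearest b 0.2936 [ 0.487 -0.059  0.297]
40 0.0275 G [0.6575 0.0901 0.1078] TCP [0.669  0.0937 0.0934] nearest b 0.2852 [ 0.48  -0.063  0.3  ]
55 0.0125 G [0.6692 0.0938 0.0992] TCP [0.6838 0.0984 0.0884] nearest b 0.2998 [ 0.475 -0.063  0.289]
55 0.0275 G [0.6575 0.0901 0.1078] TCP [0.6721 0.0947 0.097 ] nearest b 0.2925 [ 0.468 -0.069  0.292]
```

Call:
{"op": "send_rows", "data": {"rows": [[0.045,-0.055,0.01,0,0,-10.7,0],[0.045,-0.055,0,0,0,-10.7,0],[0.045,-0.055,0,0,0,-10.7,0],[0.045,-0.055,0,0,0,-10.7,0],[0.04,-0.055,0,0,0,-10.7,0]]}}

```text
time: 1.35
tcp_pos: [0.6149, 0.1644, 0.3001]
orientation: [-0.0, 0.885, 0.466, -0.0]
wrist_force: [0.9, -0.5, -0.1]
opening: 1.0
finger_force: 0.0
```

Call:
{"op": "send_rows", "data": {"rows": [[-0.004,-0.016,-0.007,0,0,-9.5,0],[-0.004,-0.016,-0.007,0,0,-9.5,0],[-0.004,-0.016,-0.007,0,0,-9.5,0],[-0.003,-0.016,-0.007,0,0,-9.3,0],[0,0,0,2.1,-6.7,0,0]]}}

```text
time: 1.98
tcp_pos: [0.6, 0.1008, 0.2711]
orientation: [-0.008, 0.986, 0.155, 0.061]
wrist_force: [0.6, 0.2, -0.7]
opening: 1.001
finger_force: 0.0
```

Call:
{"op": "send_rows", "data": {"rows": [[0.005,-0.005,-0.02,2.1,-6.7,0,0],[0.005,-0.005,-0.02,2.1,-6.7,0,0],[0.005,-0.005,-0.02,2.1,-6.7,0,0],[0.005,-0.003,-0.02,2.1,-6.7,0,0],[0.005,-0.003,-0.02,0,0,0,0]]}}

```text
time: 2.6
tcp_pos: [0.6509, 0.0845, 0.2169]
orientation: [-0.052, 0.955, 0.155, 0.246]
wrist_force: [0.3, 0.5, 0.4]
opening: 1.001
finger_force: 0.0
```

```bash
python3 - <<'E'
from h import *
o=get_obs();q=o["orientation"];R=Rot.from_quat([q[1],q[2],q[3],q[0]])
print(o["tcp_pos"].round(4),R.as_matrix().round(3),o["q"].round(2))
psi=np.radians(17.7);h=np.array([np.cos(psi),np.sin(psi),0]);s=np.array([-np.sin(psi),np.cos(psi),0]);T=np.radians(35)
tz=h*np.sin(T)-np.array([0,0,np.cos(T)]);ty=-s;Rt=np.c_[np.cross(ty,tz),ty,tz]
print("turn",np.degrees((Rot.from_matrix(Rt)*R.inv()).as_rotvec()).round(2),"shift",(np.array([.6794,.0971,.0839])-o["tcp_pos"]).round(4),tz)
p,d=read_camera("side");cv2.imwrite("pics/s1.png",cv2.resize(p[180:400,170:450],None,fx=2.5,fy=2.5))
E
```

```text
[0.6509 0.0845 0.2169] [[ 0.83   0.323  0.454]
 [ 0.271 -0.946  0.176]
 [ 0.487 -0.023 -0.873]] [-0.07  0.63 -0.12  1.99 -1.    0.04 -0.41]
turn [ 0.58 -5.98 -1.19] shift [ 0.0285  0.0126 -0.133 ] [ 0.54642418  0.1743862  -0.81915204]
```

View pics/s1.png

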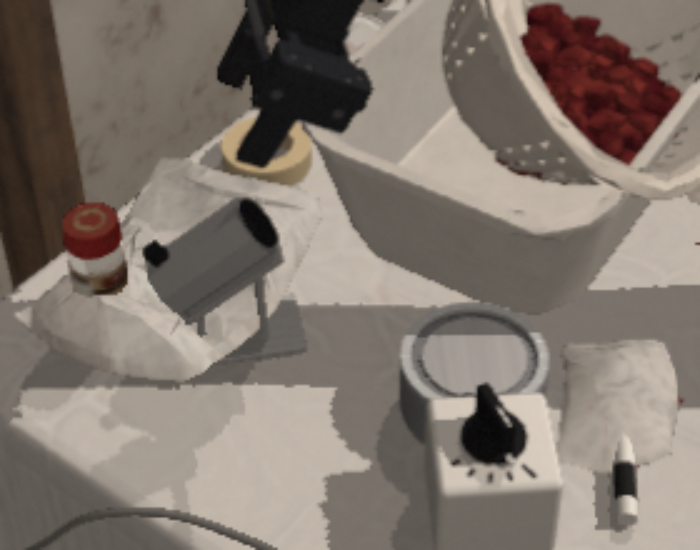

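The arm is above the cup with open fingers, and the rest, jar and tub are all clear. Joints 5 and 6 are at their limits at about 29° tilt, so I'll use 25°.

Call:
{"op": "send_rows", "data": {"rows": [[-0.004,0,-0.018,-1.2,1.7,-0.6,0],[-0.003,0,-0.018,-1.3,1.8,-0.6,0],[-0.003,0,-0.018,0,0,0,0],[0,0,0,0,0,0,0],[0,0,0,0,0,0,0]]}}

```text
time: 3.28
tcp_pos: [0.644, 0.0857, 0.167]
orientation: [-0.033, 0.965, 0.151, 0.21]
wrist_force: [0.3, -0.2, -0.2]
opening: 0.997
finger_force: 0.0
```

```bash
cat >> h.py <<'E'
def rep(psi_deg,T_deg,G,sgn=-1):
    "turn and shift to reach grasp point G with tool y along sgn*s, tilted T toward heading psi"
    o=get_obs();q=o["orientation"];R=Rot.from_quat([q[1],q[2],q[3],q[0]])
    psi=np.radians(psi_deg);T=np.radians(T_deg);h=np.array([np.cos(psi),np.sin(psi),0]);s=np.array([-np.sin(psi),np.cos(psi),0])
    tz=h*np.sin(T)-np.array([0,0,np.cos(T)]);ty=sgn*s;Rt=np.c_[np.cross(ty,tz),ty,tz]
    t=np.array(G)+grasp_offset*tz
    print("turn",np.degrees((Rot.from_matrix(Rt)*R.inv()).as_rotvec()).round(2),"shift",(t-o["tcp_pos"]).round(4),"tz",tz.round(3),"q",o["q"].round(2),"ty",R.as_matrix()[:,1].round(3),"tcp",o["tcp_pos"].round(4),"open",o["opening"].round(3))
E
python3 -c "
from h import *
rep(17.7,25,[.6692,.0938,.0988])"
```

```text
Traceback (most recent call last):
  File "h.py", line 31, in rep
    print("turn",np.degrees((Rot.from_matrix(Rt)*R.inv()).as_rotvec()).round(2),"shift",(t-o["tcp_pos"]).round(4),"tz",tz.round(3),"q",o["q"].round(2),"ty",R.as_matrix()[:,1].round(3),"tcp",o["tcp_pos"].round(4),"open",o["opening"].round(3))
                                                                                                                                                                                                                           ^^^^^^^^^^^^^^^^^^
AttributeError: 'float' object has no attribute 'round'
```

```bash
sed -i 's/o\["opening"\].round(3)/round(float(o["opening"]),3)/' h.py
python3 -c "
from h import *
rep(17.7,25,[.6692,.0938,.0988])"
```

```text
turn [ 0.09 -0.44 -0.07] shift [ 0.0327  0.0106 -0.0851] tz [ 0.403  0.128 -0.906] q [-0.15  0.71 -0.03  1.99 -1.    0.04 -0.44] ty [ 0.305 -0.952 -0.001] tcp [0.644  0.0857 0.167 ] open 0.997
```

Call:
{"op": "send_rows", "data": {"rows": [[0.008,0.0025,-0.021,0,0,0,0],[0.008,0.0025,-0.021,0,0,0,0],[0.008,0.0025,-0.021,0,0,0,0],[0.008,0.003,-0.021,0,0,0,0],[0,0,0,0,0,0,0]]}}

```text
time: 3.9
tcp_pos: [0.6882, 0.0965, 0.0942]
orientation: [-0.035, 0.968, 0.152, 0.195]
wrist_force: [-0.8, -0.1, 0.6]
opening: 1.0
finger_force: 0.0
```

```bash
python3 -c "
from h import *
rep(17.7,25,[.6692,.0938,.0988])"
```

```text
turn [ 0.25 -2.2  -0.26] shift [-0.0114 -0.0003 -0.0123] tz [ 0.403  0.128 -0.906] q [-0.16  0.87 -0.03  1.86 -1.    0.04 -0.44] ty [ 0.308 -0.951 -0.008] tcp [0.6882 0.0965 0.0942] open 1.0
```

Call:
{"op": "send_rows", "data": {"rows": [[-0.007,0,0,-0.9,2.7,0,0],[-0.007,-0.001,-0.003,-0.9,2.8,0,0],[0,0,-0.005,0,0,0,0],[0,0,-0.005,0,0,0,0],[0,0,0,0,0,0,0]]}}

```text
time: 4.53
tcp_pos: [0.6733, 0.0953, 0.0813]
orientation: [-0.027, 0.977, 0.153, 0.146]
wrist_force: [-0.6, 0.0, -0.3]
opening: 1.0
finger_force: 0.0
```

```bash
python3 -c "
from h import *
rep(17.7,17,[.6692,.0938,.0988])"
```

```text
turn [-0.47 -0.12 -0.19] shift [ 0.0011  0.0001 -0.0004] tz [ 0.279  0.089 -0.956] q [-0.3   0.9   0.2   1.82 -0.97  0.24 -0.53] ty [ 0.307 -0.952 -0.008] tcp [0.6733 0.0953 0.0813] open 1.0
```

Close and then lift.

Call:
{"op": "send_rows", "data": {"rows": [[0.001,0,0,0,0,0,140],[0,0,0,0,0,0,200],[0,0,0,0,0,0,255],[0,0,0,0,0,0,255],[0,0,0,0,0,0,255]]}}

```text
time: 5.15
tcp_pos: [0.675, 0.0957, 0.0818]
orientation: [-0.027, 0.977, 0.154, 0.146]
wrist_force: [0.5, 0.3, 0.7]
opening: 0.563
finger_force: 30.0
```

Call:
{"op": "send_rows", "data": {"rows": [[0,0,0.01,0,0,0,255],[0,0,0.02,0,0,0,255],[0,0,0.03,0,0,0,255],[0,0,0.03,0,0,0,255],[0,0,0.02,0,0,0,255]]}}

```text
time: 5.78
tcp_pos: [0.6746, 0.0962, 0.1933]
orientation: [-0.027, 0.977, 0.154, 0.146]
wrist_force: [1.1, 0.2, -2.5]
opening: 0.565
finger_force: 30.0
```

Call:
{"op": "send_rows", "data": {"rows": [[-0.005,0.015,0.005,0,0,10.2,255],[-0.005,0.015,0.005,0,0,10.2,255],[-0.005,0.015,0,0,0,10.2,255],[-0.005,0.015,0,0,0,10.2,255],[-0.005,0.015,0,0,0,10.2,255]]}}

```text
time: 6.4
tcp_pos: [0.6489, 0.1707, 0.2017]
orientation: [-0.087, 0.814, 0.562, 0.119]
wrist_force: [-0.1, 0.9, -2.9]
opening: 0.562
finger_force: 30.0
```

Call:
{"op": "send_rows", "data": {"rows": [[-0.005,0.015,0,0,0,10.2,255],[0,0.015,0,0,0,10.2,255],[0,0,0,-9,0.2,0,255],[0,0,0,-9,0.2,0,255],[0,0,0,0,0,0,255]]}}

```text
time: 7.02
tcp_pos: [0.6432, 0.2075, 0.2011]
orientation: [0.001, 0.709, 0.705, -0.009]
wrist_force: [0.1, 0.8, -2.9]
opening: 0.564
finger_force: 30.0
```

```bash
python3 -c "
from h import *
rep(89,-1,[.6456,.202,.15])"
```

```text
turn [-0.2  -0.66 -0.72] shift [ 0.0023 -0.0058 -0.0698] tz [-0.    -0.017 -1.   ] q [-0.54  0.83  0.32  1.43 -0.28  0.94 -0.16] ty [ 1.    -0.005 -0.012] tcp [0.6432 0.2075 0.2011] open 0.564
```

Call:
{"op": "send_rows", "data": {"rows": [[0,0,0,-9.2,-0.1,-0.2,255],[0,0,0,-9.2,-0.1,-0.2,255],[0,0,0,-9.2,-0.1,-0.2,255],[0,0,0,-9.4,0,-0.2,255],[0,0,0,0,0,0,255]]}}

```text
time: 7.65
tcp_pos: [0.6431, 0.2039, 0.1972]
orientation: [0.227, 0.677, 0.661, -0.231]
wrist_force: [-0.9, 1.3, -2.6]
opening: 0.567
finger_force: 30.0
```

```bash
python3 - <<'E'
from h import *
rep(89,-38,[.6456,.202,.06])
S,D=read_camera("side");cv2.imwrite("pics/s2.png",cv2.resize(S[180:360,170:400],None,fx=3,fy=3))
T,Dt=read_camera("top");np.save("s2.npy",D);np.save("t2.npy",Dt);cv2.imwrite("pics/t2f.png",T);cv2.imwrite("pics/s2f.png",S)
E
```

```text
turn [-0.23  0.16  0.4 ] shift [ 0.0023 -0.0134 -0.1519] tz [-0.011 -0.616 -0.788] q [-0.86  1.09  0.63  1.18  0.03  1.3  -0.48] ty [ 1.    -0.024  0.003] tcp [0.6431 0.2039 0.1972] open 0.567
```

View pics/s2.png

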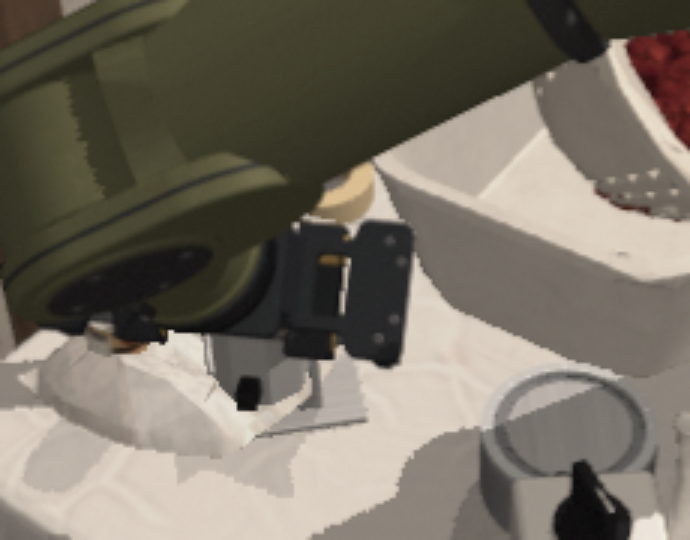

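```bash
python3 - <<'E'
from h import *
for n,f in(("side","s2"),("top","t2")):
    D=np.load(f+".npy");D0=np.load(n+"0.npy");uv,P=cloud(n,D,(0,0,640,480));u,P0=cloud(n,D0,(0,0,640,480))
    m=(D.ravel()>0)&(D0.ravel()-D.ravel()>.03);Q=P[m]
    for x0 in np.arange(.4,.95,.06):
        for y0 in np.arange(.05,.5,.06):
            q=Q[(abs(Q[:,0]-x0)<.03)&(abs(Q[:,1]-y0)<.03)]
            if len(q)>5 and q[:,2].min()<.3: print(n,x0.round(2),y0.round(2),len(q),q[:,2].min().round(3),q[:,2].max().round(3))
E
```

```text
side 0.58 0.23 601 0.245 0.303
side 0.58 0.29 1423 0.23 0.348
side 0.58 0.35 173 0.293 0.557
side 0.64 0.23 609 0.151 0.286
side 0.64 0.29 132 0.233 0.332
side 0.64 0.35 660 0.291 0.528
side 0.7 0.29 183 0.229 0.264
side 0.76 0.29 10 0.241 0.263
top 0.58 0.17 12 0.207 0.215
top 0.58 0.23 1445 0.201 0.307
top 0.58 0.29 1045 0.236 0.351
top 0.64 0.17 741 0.156 0.255
top 0.64 0.23 1840 0.154 0.308
top 0.64 0.29 4026 0.299 0.412
top 0.64 0.35 454 0.299 0.41
top 0.7 0.17 50 0.202 0.217
top 0.7 0.23 1523 0.211 0.306
top 0.7 0.29 627 0.231 0.397
top 0.76 0.23 118 0.276 0.306
top 0.76 0.29 70 0.263 0.289
```

Call:
{"op": "send_rows", "data": {"rows": [[0.001,-0.004,-0.03,0,0,0.2,255],[0.001,-0.004,-0.035,0,0,0.2,255],[0,-0.005,-0.035,0,0,0,255],[0,0,-0.03,0,0,0,255],[0,0,-0.012,0,0,0,255]]}}

```text
time: 8.38
tcp_pos: [0.647, 0.1851, 0.0599]
orientation: [0.229, 0.678, 0.659, -0.229]
wrist_force: [0.2, 1.0, -3.4]
opening: 0.566
finger_force: 30.0
```

Call:
{"op": "send_rows", "data": {"rows": [[0,0,0,0,0,0,255],[0,0,-0.002,0,0,0,255],[0,0,-0.002,0,0,0,255],[0,0,-0.002,0,0,0,255],[0,0,0,0,0,0,255]]}}

```text
time: 9.0
tcp_pos: [0.6468, 0.188, 0.0536]
orientation: [0.23, 0.677, 0.661, -0.229]
wrist_force: [0.0, -0.4, -3.1]
opening: 0.565
finger_force: 30.0
```

```bash
python3 - <<'E'
from h import *
rep(89,-38,[.6456,.202,.06]);print(get_obs()["wrist_force"].round(1))
S,D=read_camera("side");uv,P=cloud("side",D,(225,260,330,370))
g=S[260:370,225:330].max(2).ravel()
m=(P[:,2]>.003)&(P[:,2]<.06)&(abs(P[:,0]-.6456)<.06)&(abs(P[:,1]-.215)<.05)
b=m&(g<60)&(P[:,2]<.05);print("lug",b.sum(),P[b].mean(0).round(4) if b.any() else 0,P[b].min(0).round(4),P[b].max(0).round(4))
c=m&(g>70)&(P[:,2]<.04);print("cup",c.sum(),P[c].min(0).round(4),P[c].max(0).round(4))
cv2.imwrite("pics/s3.png",cv2.resize(S[230:390,190:390],None,fx=3,fy=3))
E
```

```text
turn [-0.05  0.52  0.21] shift [-0.0014  0.0025 -0.0084] tz [-0.011 -0.616 -0.788] q [-0.84  1.26  0.59  1.24 -0.01  1.08 -0.55] ty [ 1.    -0.021  0.009] tcp [0.6468 0.188  0.0536] open 0.565
[ 0.  -0.4 -3.1]
lug 72 [0.6469 0.2316 0.0305] [0.6412 0.2187 0.0218] [0.6543 0.2382 0.0365]
cup 210 [0.5964 0.1949 0.0031] [0.7051 0.2399 0.04  ]
```

View pics/s3.png

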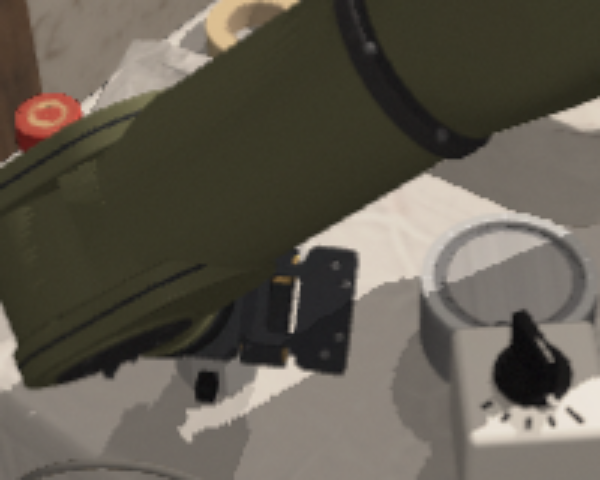

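The cup hangs upright with its lug toward +y, and the foot is about 10 mm above the table.

Call:
{"op": "send_rows", "data": {"rows": [[0,0,-0.003,0,0,0,255],[0,0,-0.003,0,0,0,255],[0,0,-0.001,0,0,0,255],[0,0,0,0,0,0,255],[0,0,0,0,0,0,255]]}}

```text
time: 9.68
tcp_pos: [0.647, 0.1878, 0.0468]
orientation: [0.231, 0.677, 0.66, -0.229]
wrist_force: [0.3, 0.3, -3.7]
opening: 0.562
finger_force: 30.0
```

Call:
{"op": "send_rows", "data": {"rows": [[0,0,-0.0015,0,0,0,255],[0,0,0,0,0,0,255],[0,0,-0.0015,0,0,0,255],[0,0,0,0,0,0,255],[0,0,0,0,0,0,255]]}}

```text
time: 10.3
tcp_pos: [0.6469, 0.1878, 0.0437]
orientation: [0.231, 0.677, 0.66, -0.229]
wrist_force: [-0.3, -1.0, -2.7]
opening: 0.562
finger_force: 30.0
```

Call:
{"op": "send_rows", "data": {"rows": [[0,0,-0.0015,0,0,0,255],[0,0,0,0,0,0,255],[0,0,-0.0015,0,0,0,255],[0,0,0,0,0,0,255],[0,0,0,0,0,0,255]]}}

```text
time: 10.92
tcp_pos: [0.6471, 0.1877, 0.0426]
orientation: [0.231, 0.677, 0.66, -0.229]
wrist_force: [-3.2, 1.4, 6.5]
opening: 0.561
finger_force: 29.9
```

```bash
cat > lug.py <<'E'
from h import *
S,D=read_camera("side");uv,P=cloud("side",D,(225,260,330,370))
g=S[260:370,225:330].max(2).ravel()
m=(P[:,2]>.003)&(P[:,2]<.05)&(abs(P[:,0]-.6456)<.02)&(abs(P[:,1]-.225)<.025)
b=m&(g<60);print("lug",b.sum(),P[b].mean(0).round(4) if b.any() else 0,P[b].min(0).round(4),P[b].max(0).round(4))
E
python3 lug.py
```

```text
lug 68 [0.6475 0.2313 0.0199] [0.6417 0.2207 0.0113] [0.6548 0.2395 0.0252]
```

Call:
{"op": "send_rows", "data": {"rows": [[0,0,0.0005,0,0,0,140],[0,0,0,0,0,0,60],[0,0,0,0,0,0,0],[0,0,0,0,0,0,0],[0,0,0,0,0,0,0]]}}

```text
time: 11.6
tcp_pos: [0.6469, 0.1877, 0.041]
orientation: [0.23, 0.677, 0.66, -0.229]
wrist_force: [-0.2, 0.3, 0.3]
opening: 0.989
finger_force: 0.0
```

Call:
{"op": "send_rows", "data": {"rows": [[0,0.01,0.013,0,0,0,0],[0,0.025,0.035,0,0,0,0],[0,0.025,0.035,0,0,0,0],[0,0.025,0.035,0,0,0,0],[0,0,0.03,0,0,0,0]]}}

```text
time: 12.22
tcp_pos: [0.647, 0.2769, 0.1912]
orientation: [0.23, 0.676, 0.662, -0.227]
wrist_force: [0.4, 0.6, -0.3]
opening: 1.001
finger_force: 0.0
```

```bash
python3 - <<'E'
from h import *
rep(89,0,[.6456,.198,.15])
S,D=read_camera("side");T,Dt=read_camera("top")
np.save("s4.npy",D);np.save("t4.npy",Dt);cv2.imwrite("pics/s4f.png",S);cv2.imwrite("pics/t4f.png",T)
for n,I,DD,b in(("side",S,D,(200,230,340,370)),("top",T,Dt,(150,170,260,280))):
    x0,y0,x1,y1=b;uv,P=cloud(n,DD,b);g=I[y0:y1,x0:x1].max(2).ravel()
    m=(abs(P[:,2]-.095)<.006)&(np.hypot(P[:,0]-.6456,P[:,1]-.198)<.05);print(n,"lid all",m.sum(),P[m].mean(0).round(4) if m.any() else 0, P[m].min(0).round(4) if m.any() else 0,P[m].max(0).round(4) if m.any() else 0)
    l=(P[:,2]>.004)&(P[:,2]<.035)&(g<60)&(np.hypot(P[:,0]-.6456,P[:,1]-.225)<.03);print("lug",l.sum(),P[l].mean(0).round(4) if l.any() else 0)
    if l.any():print(uv[l].mean(0))
E
```

```text
turn [ 3.774e+01 -3.000e-02  1.600e-01] shift [-0.0014 -0.0789 -0.0599] tz [ 0.  0. -1.] q [-0.9   1.16  0.62  0.99  0.    1.44 -0.53] ty [ 1.    -0.017  0.011] tcp [0.647  0.2769 0.1912] open 1.001
side lid all 49 [0.6374 0.1922 0.0937] [0.6329 0.1731 0.0891] [0.6506 0.2225 0.0966]
lug 66 [0.6477 0.2315 0.0192]
[258.59090909 362.21212121]
top lid all 430 [0.6471 0.1974 0.0935] [0.6226 0.1727 0.089 ] [0.6718 0.2218 0.0971]
lug 0 0
```

The cup stands upright at (0.647, 0.197) with the lug at 89°. Next I'll regrasp it from above.

Call:
{"op": "send_rows", "data": {"rows": [[0,-0.02,0,9.4,0,0,0],[0,-0.02,0,9.4,0,0,0],[0,-0.02,0,9.4,0,0,0],[0,-0.02,-0.02,9.5,0,0,0],[0,0,-0.02,0,0,0.2,0]]}}

```text
time: 12.95
tcp_pos: [0.6486, 0.1827, 0.1507]
orientation: [0.001, 0.718, 0.696, -0.004]
wrist_force: [1.3, 0.0, -0.8]
opening: 0.999
finger_force: 0.0
```

```bash
python3 - <<'E'
from h import *
rep(89,0,[.647,.197,.062])
E
```

```text
turn [ 0.4  -0.21  0.86] shift [-0.0016  0.0143 -0.1074] tz [ 0.  0. -1.] q [-0.49  0.88  0.29  1.49 -0.29  0.82 -0.13] ty [ 0.999 -0.032 -0.003] tcp [0.6486 0.1827 0.1507] open 0.999
```

Call:
{"op": "send_rows", "data": {"rows": [[-0.001,0.007,0,0.3,0,0.8,0],[-0.001,0.007,0,0,0,0,0],[0,0,-0.01,0,0,0,0],[0,0,-0.01,0,0,0,0],[0,0,0,0,0,0,0]]}}

```text
time: 13.58
tcp_pos: [0.644, 0.2067, 0.1279]
orientation: [-0.003, 0.709, 0.705, -0.003]
wrist_force: [0.5, -0.3, 0.8]
opening: 0.999
finger_force: 0.0
```

```bash
python3 - <<'E'
from h import *
rep(89,0,[.647,.197,.062])
E
```

```text
turn [ 0.01 -0.46 -0.73] shift [ 0.003  -0.0097 -0.0846] tz [ 0.  0. -1.] q [-0.51  0.91  0.27  1.49 -0.3   0.79 -0.13] ty [ 1.    -0.005 -0.008] tcp [0.644  0.2067 0.1279] open 0.999
```

Call:
{"op": "send_rows", "data": {"rows": [[0.003,-0.0097,0,0,-0.4,-0.7,0],[0,0,0,0,0,0,0],[0,0,-0.02,0,0,0,0],[0,0,-0.01,0,0,0,0],[0,0,0,0,0,0,0]]}}

```text
time: 14.2
tcp_pos: [0.6467, 0.1972, 0.0974]
orientation: [-0.001, 0.713, 0.701, -0.001]
wrist_force: [0.4, -0.3, 0.3]
opening: 1.003
finger_force: 0.0
```

```bash
python3 - <<'E'
from h import *
rep(89,0,[.647,.197,.062])
E
```

```text
turn [-0.02 -0.1  -0.03] shift [ 0.0003 -0.0002 -0.0541] tz [ 0.  0. -1.] q [-0.49  0.95  0.26  1.51 -0.32  0.72 -0.12] ty [ 1.    -0.017 -0.002] tcp [0.6467 0.1972 0.0974] open 1.003
```

Call:
{"op": "send_rows", "data": {"rows": [[0,0,-0.02,0,0,0,0],[0,0,-0.02,0,0,0,0],[0,0,-0.014,0,0,0,0],[0,0,0,0,0,0,100],[0,0,0,0,0,0,180]]}}

```text
time: 14.82
tcp_pos: [0.6484, 0.1971, 0.0455]
orientation: [0.0, 0.713, 0.701, 0.001]
wrist_force: [-0.5, -0.7, 0.3]
opening: 0.804
finger_force: 0.0
```

Call:
{"op": "send_rows", "data": {"rows": [[0,0,0,0,0,0,255],[0,0,0,0,0,0,255],[0,0,0,0,0,0,255],[0,0,0.01,0,0,0,255],[0,0,0.03,0,0,0,255]]}}

```text
time: 15.45
tcp_pos: [0.6459, 0.1968, 0.0839]
orientation: [-0.001, 0.713, 0.701, -0.001]
wrist_force: [0.4, 0.4, -2.4]
opening: 0.568
finger_force: 30.0
```

```bash
python3 - <<'E'
from h import *
rep(89,0,[.4705,.1447,.20]);o=get_obs();print(o["finger_force"],o["wrist_force"].round(1))
E
```

```text
turn [ 0.01 -0.2  -0.01] shift [-0.1754 -0.0521  0.0974] tz [ 0.  0. -1.] q [-0.49  0.96  0.25  1.52 -0.32  0.7  -0.11] ty [ 1.    -0.017 -0.004] tcp [0.6459 0.1968 0.0839] open 0.568
29.99095752253197 [ 0.4  0.4 -2.4]
```

Call:
{"op": "send_rows", "data": {"rows": [[0,0,0.05,0,0,0,255],[-0.02,-0.005,0.05,0,0,0,255],[-0.04,-0.01,0,0,0,0,255],[-0.04,-0.012,0,0,0,0,255],[-0.035,-0.012,0,0,0,0,255]]}}

```text
time: 16.08
tcp_pos: [0.511, 0.1578, 0.1856]
orientation: [-0.0, 0.713, 0.701, 0.001]
wrist_force: [-0.7, 0.3, -3.6]
opening: 0.565
finger_force: 30.0
```

Call:
{"op": "send_rows", "data": {"rows": [[-0.025,-0.008,0,0,0,0,255],[-0.01,-0.004,0,0,0,0,255],[-0.005,-0.001,0,0,0,0,255],[0,0,0,0,0,0,255],[0,0,0,0,0,0,255]]}}

```text
time: 16.7
tcp_pos: [0.474, 0.1455, 0.1852]
orientation: [0.0, 0.713, 0.701, 0.001]
wrist_force: [-0.4, 0.8, -3.0]
opening: 0.564
finger_force: 30.0
```

```bash
python3 - <<'E'
from h import *
rep(89,0,[.4705,.1447,.117]);o=get_obs();print(o["finger_force"],o["wrist_force"].round(1))
S,D=read_camera("side");T,Dt=read_camera("top");np.save("s5.npy",D);np.save("t5.npy",Dt);cv2.imwrite("pics/t5f.png",T);cv2.imwrite("pics/s5f.png",S)
cv2.imwrite("pics/s5.png",cv2.resize(S[200:400,270:450],None,fx=3,fy=3))
x0,y0,x1,y1=b=(280,200,440,360);uv,P=cloud("side",D,b);g=S[y0:y1,x0:x1].max(2).ravel()
zf=o["tcp_pos"][2]-.0433;l=(P[:,2]>zf+.004)&(P[:,2]<zf+.03)&(g<60)&(np.hypot(P[:,0]-.4705,P[:,1]-.18)<.03);print("lug",l.sum(),P[l].mean(0).round(4),P[l].min(0).round(4),P[l].max(0).round(4),"foot expected",zf)
E
```

```text
turn [-0.07  0.14 -0.02] shift [-0.0035 -0.0008 -0.0869] tz [ 0.  0. -1.] q [-0.55  0.62  0.26  2.02 -0.31  0.53 -0.09] ty [ 1.    -0.017  0.002] tcp [0.474  0.1455 0.1852] open 0.564
29.990972880623303 [-0.4  0.8 -3. ]
lug 74 [0.4745 0.1806 0.159 ] [0.4689 0.1689 0.1502] [0.4802 0.1879 0.1646] foot expected 0.14187116816444584
```

View pics/s5.png

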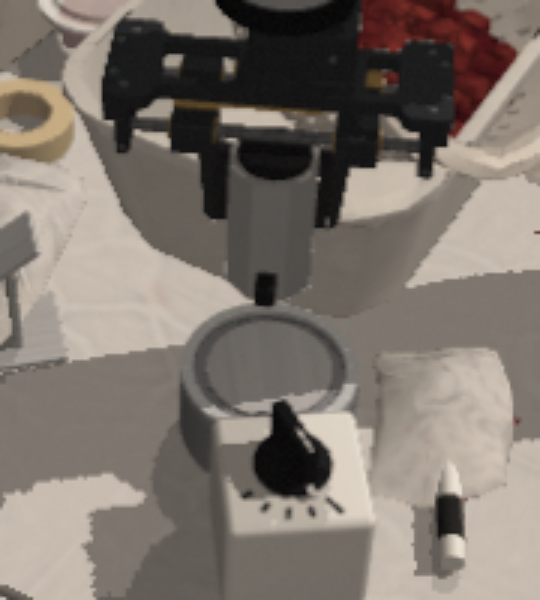

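Call:
{"op": "send_rows", "data": {"rows": [[-0.0035,-0.001,-0.02,0,0,0,255],[0,0,-0.025,0,0,0,255],[0,0,-0.02,0,0,0,255],[0,0,-0.01,0,0,0,255],[0,0,0,0,0,0,255]]}}

```text
time: 17.42
tcp_pos: [0.4695, 0.1441, 0.1098]
orientation: [-0.0, 0.713, 0.701, 0.0]
wrist_force: [1.2, 0.3, -3.3]
opening: 0.561
finger_force: 30.0
```

Call:
{"op": "send_rows", "data": {"rows": [[0,0,-0.004,0,0,0,255],[0,0,-0.002,0,0,0,255],[0,0,-0.001,0,0,0,255],[0,0,-0.001,0,0,0,255],[0,0,0,0,0,0,255]]}}

```text
time: 18.05
tcp_pos: [0.4694, 0.1442, 0.1022]
orientation: [0.0, 0.713, 0.701, 0.001]
wrist_force: [-0.8, 0.0, -2.7]
opening: 0.563
finger_force: 30.0
```

```bash
python3 - <<'E'
from h import *
rep(89,0,[.4705,.1447,.117]);o=get_obs();print(o["finger_force"],o["wrist_force"].round(1))
E
```

```text
turn [-0.06  0.07 -0.02] shift [ 0.0011  0.0005 -0.0039] tz [ 0.  0. -1.] q [-0.49  0.76  0.16  2.09 -0.37  0.31 -0.04] ty [ 1.    -0.017  0.001] tcp [0.4694 0.1442 0.1022] open 0.563
29.990909193875268 [-0.8  0.  -2.7]
```

Call:
{"op": "send_rows", "data": {"rows": [[0.001,0.0005,-0.0007,0,0,0,255],[0,0,-0.0007,0,0,0,255],[0,0,-0.0006,0,0,0,255],[0,0,0,0,0,0,255],[0,0,0,0,0,0,255]]}}

```text
time: 18.68
tcp_pos: [0.4706, 0.1447, 0.1007]
orientation: [0.0, 0.713, 0.701, 0.001]
wrist_force: [-0.2, 0.1, 5.7]
opening: 0.562
finger_force: 30.0
```

Call:
{"op": "send_rows", "data": {"rows": [[0,0,-0.0007,0,0,0,255],[0,0,0,0,0,0,255],[0,0,-0.0007,0,0,0,255],[0,0,0,0,0,0,255],[0,0,0,0,0,0,255]]}}

```text
time: 19.3
tcp_pos: [0.4705, 0.1447, 0.1007]
orientation: [0.0, 0.713, 0.701, 0.002]
wrist_force: [-3.8, -0.3, 21.0]
opening: 0.563
finger_force: 30.0
```

Contact made. I'll ease the load off, then release.

Call:
{"op": "send_rows", "data": {"rows": [[0,0,0.0012,0,0,0,255],[0,0,0,0,0,0,255],[0,0,0,0,0,0,130],[0,0,0,0,0,0,60],[0,0,0,0,0,0,0]]}}

```text
time: 19.92
tcp_pos: [0.4705, 0.1446, 0.0998]
orientation: [0.0, 0.713, 0.701, 0.001]
wrist_force: [0.9, -0.5, 0.3]
opening: 0.769
finger_force: 0.0
```

Call:
{"op": "send_rows", "data": {"rows": [[0,0,0,0,0,0,0],[0,0,0.03,0,0,0,0],[0,0,0.05,0,0,0,0],[-0.02,0.05,0.05,0,0,0,0],[-0.02,0.05,0,0,0,0,0]]}}

```text
time: 20.55
tcp_pos: [0.4355, 0.2382, 0.2255]
orientation: [0.001, 0.714, 0.7, 0.004]
wrist_force: [0.0, 1.7, -0.4]
opening: 1.0
finger_force: 0.0
```

```bash
cat > chk.py <<'E'
from h import *
import sys
k=sys.argv[1]
S,D=read_camera("side");T,Dt=read_camera("top");cv2.imwrite(f"pics/t{k}f.png",T);cv2.imwrite(f"pics/s{k}f.png",S)
for n,I,DD in(("top",T,Dt),("side",S,D)):
    x0,y0,x1,y1=b=(130,250,300,390) if n=="top" else (280,240,440,400);uv,P=cloud(n,DD,b);g=I[y0:y1,x0:x1].max(2).ravel()
    m=(P[:,2]>.14)&(P[:,2]<.158)&(np.hypot(P[:,0]-.4705,P[:,1]-.1447)<.03)
    if m.sum()>5:
        q=P[m];print(n,"lid",m.sum(),q[:,2].mean().round(4),cv2.minEnclosingCircle(q[:,:2].astype(np.float32)))
        A=np.c_[q[:,:2],np.ones(len(q))];print(" slope",np.linalg.lstsq(A,q[:,2],rcond=None)[0][:2].round(3))
    l=(P[:,2]>.059)&(P[:,2]<.083)&(g<60)&(abs(P[:,0]-.4705)<.012)&(P[:,1]>.165)&(P[:,1]<.19);print(n,"lug",l.sum(),P[l].mean(0).round(4) if l.any() else 0,P[l].max(0).round(4) if l.any() else 0)
    m=(P[:,2]>.106)&(P[:,2]<.125)&(np.hypot(P[:,0]-.4521,P[:,1]-.2437)<.03);print(n,"bar",m.sum(),cv2.minAreaRect(P[m][:,:2].astype(np.float32)) if m.sum()>5 else 0)
E
python3 chk.py 6; python3 -c "
from h import *
rep(30,0,[.4521,.2437,.16],1)"
```

```text
top lid 782 0.1473 ((0.4716768264770508, 0.14581313729286194), 0.027134878560900688)
 slope [0.001 0.021]
top lug 0 0 0
top bar 174 ((0.4523255228996277, 0.24378502368927002), (0.010319782420992851, 0.04377288743853569), 30.5858154296875)
side lid 410 0.1473 ((0.4706573188304901, 0.14420954883098602), 0.028428081423044205)
 slope [ 0.069 -0.115]
side lug 74 [0.4709 0.1794 0.0738] [0.4771 0.1863 0.0814]
side bar 161 ((0.4517863690853119, 0.2432287335395813), (0.011366279795765877, 0.043793465942144394), 29.130733489990234)
turn [ -0.2   -0.32 120.35] shift [ 0.0215 -0.0005 -0.0814] tz [ 0.  0. -1.] q [-0.82  0.57  0.33  1.99 -0.31  0.63 -0.29] ty [ 1.    -0.006  0.   ] tcp [0.4306 0.2442 0.2227] open 1.0
```

The cup is centred within about 1.5 mm, upright, with the lug on the pointer. Now the dial.

Call:
{"op": "send_rows", "data": {"rows": [[0.007,0,-0.01,0,0,10,0],[0.007,0,-0.02,0,0,10,0],[0.0075,-0.0005,-0.02,0,0,9.7,0],[0,0,-0.02,0,0,0,0],[0,0,0,0,0,0,0]]}}

```text
time: 21.28
tcp_pos: [0.454, 0.2354, 0.1512]
orientation: [-0.001, 0.51, 0.86, -0.001]
wrist_force: [-0.7, 0.1, 0.5]
opening: 1.001
finger_force: 0.0
```

```bash
python3 -c "
from h import *
rep(-60,0,[.4521,.2437,.1147],1)"
```

```text
turn [ 0.04 -0.16  1.35] shift [-0.0019  0.0083 -0.0552] tz [ 0. -0. -1.] q [-0.65  0.69  0.13  2.   -0.19  0.47  0.12] ty [ 0.878  0.48  -0.003] tcp [0.454  0.2354 0.1512] open 1.001
```

Call:
{"op": "send_rows", "data": {"rows": [[-0.001,0.004,0,0,0,1.3,0],[-0.001,0.004,-0.01,0,0,0,0],[0,0,-0.01,0,0,0,0],[0,0,0,0,0,0,0],[0,0,0,0,0,0,0]]}}

```text
time: 21.9
tcp_pos: [0.453, 0.2445, 0.1325]
orientation: [-0.0, 0.5, 0.866, 0.001]
wrist_force: [-0.0, -0.8, 0.2]
opening: 1.001
finger_force: 0.0
```

```bash
python3 -c "
from h import *
rep(-60,0,[.4521,.2437,.1147],1)"
```

```text
turn [-0.07  0.03  0.  ] shift [-0.0009 -0.0008 -0.0365] tz [ 0. -0. -1.] q [-0.66  0.72  0.12  2.   -0.19  0.43  0.13] ty [0.866 0.5   0.001] tcp [0.453  0.2445 0.1325] open 1.001
```

Call:
{"op": "send_rows", "data": {"rows": [[-0.001,-0.001,-0.016,0,0,0,0],[0,0,-0.015,0,0,0,60],[0,0,-0.005,0,0,0,120],[0,0,0,0,0,0,190],[0,0,0,0,0,0,220]]}}

```text
time: 22.52
tcp_pos: [0.4522, 0.2438, 0.0968]
orientation: [0.0, 0.5, 0.866, 0.001]
wrist_force: [-0.2, 0.3, -0.1]
opening: 0.57
finger_force: 0.0
```

Call:
{"op": "send_rows", "data": {"rows": [[0,0,0,0,0,0,255],[0,0,0,0,0,0,255],[0,0,0,0,0,0,255],[0,0,0,0,0,0,255],[0,0,0,0,0,0,255]]}}

```text
time: 23.15
tcp_pos: [0.4518, 0.2437, 0.0966]
orientation: [-0.0, 0.5, 0.866, 0.001]
wrist_force: [1.1, -0.5, 1.6]
opening: 0.11
finger_force: 30.0
```

```bash
python3 -c "
from h import *
rep(-60,0,[.4521,.2437,.1147],1);o=get_obs();print(o['wrist_force'],o['ft_torque'])"
```

```text
turn [-0.09  0.03 -0.02] shift [ 0.0003 -0.     -0.0006] tz [ 0. -0. -1.] q [-0.64  0.78  0.09  2.03 -0.2   0.34  0.14] ty [0.866 0.5   0.001] tcp [0.4518 0.2437 0.0966] open 0.11
[ 1.08301249 -0.52687165  1.61854153] [-0.11535057  0.00211459  0.00931882]
```

Gripped. To tell off from the first mark, I'll turn a little anticlockwise and feel for the end stop.

Call:
{"op": "send_rows", "data": {"rows": [[0,0,0,0,0,3,255],[0,0,0,0,0,3,255],[0,0,0,0,0,0,255],[0,0,0,0,0,0,255],[0,0,0,0,0,0,255]]}}

```text
time: 23.78
tcp_pos: [0.4519, 0.2437, 0.0966]
orientation: [-0.0, 0.454, 0.891, 0.001]
wrist_force: [-0.9, 0.0, 1.9]
opening: 0.108
finger_force: 30.0
```

```bash
python3 -c "
from h import *
rep(-60,0,[.4521,.2437,.1147],1);o=get_obs();print(o['wrist_force'],o['ft_torque'])"
```

```text
turn [-0.09  0.03 -6.  ] shift [ 0.0002  0.     -0.0006] tz [ 0. -0. -1.] q [-0.63  0.78  0.07  2.02 -0.16  0.34  0.2 ] ty [0.809 0.588 0.001] tcp [0.4519 0.2437 0.0966] open 0.108
[-0.92624676  0.0456146   1.86267797] [-0.00751344  0.17854649  0.01751275]
```

Call:
{"op": "send_rows", "data": {"rows": [[0,0,0,0,0,4,255],[0,0,0,0,0,4,255],[0,0,0,0,0,3,255],[0,0,0,0,0,0,255],[0,0,0,0,0,0,255]]}}

```text
time: 24.4
tcp_pos: [0.4519, 0.2437, 0.0966]
orientation: [-0.0, 0.367, 0.93, 0.001]
wrist_force: [-0.4, 0.4, 1.5]
opening: 0.112
finger_force: 30.0
```

```bash
python3 -c "
from h import *
rep(-60,0,[.4521,.2437,.1147],1);o=get_obs();print(o['wrist_force'],o['ft_torque'])"; python3 chk.py 7
```

```text
turn [-1.000e-01  1.000e-02 -1.693e+01] shift [ 0.0002  0.     -0.0006] tz [ 0. -0. -1.] q [-0.6   0.78  0.03  2.02 -0.07  0.34  0.31] ty [0.683 0.73  0.001] tcp [0.4519 0.2437 0.0966] open 0.112
[-0.37293831  0.38494082  1.53659861] [ 0.04834849  0.14434693 -0.43956052]
top lid 787 0.1472 ((0.4717571437358856, 0.14596906304359436), 0.02729305438697338)
 slope [0.008 0.016]
top lug 0 0 0
top bar 0 0
side lid 49 0.1433 ((0.4871867895126343, 0.1520337462425232), 0.018384654074907303)
 slope [0.032 0.005]
side lug 0 0 0
side bar 187 ((0.4483847916126251, 0.253116250038147), (0.04282226786017418, 0.021367190405726433), 20.75559425354004)
```

Call:
{"op": "send_rows", "data": {"rows": [[0,0,0,0,0,-2,255],[0,0,0,0,0,0,255],[0,0,0,0,0,0,255],[0,0,0,0,0,0,255],[0,0,0,0,0,0,255]]}}

```text
time: 25.12
tcp_pos: [0.4519, 0.2437, 0.0965]
orientation: [-0.0, 0.382, 0.924, 0.001]
wrist_force: [-0.2, 0.2, 2.7]
opening: 0.11
finger_force: 30.0
```

```bash
python3 -c "
from h import *
rep(-60,0,[.4521,.2437,.1147],1);o=get_obs();print(o['wrist_force'],o['ft_torque'])"
```

```text
turn [ -0.09   0.02 -15.02] shift [ 0.0002  0.     -0.0005] tz [ 0. -0. -1.] q [-0.61  0.78  0.04  2.02 -0.09  0.34  0.29] ty [0.707 0.707 0.001] tcp [0.4519 0.2437 0.0965] open 0.11
[-0.23120042  0.21908249  2.69371438] [-0.06023616  0.16047587 -0.11674945]
```

Call:
{"op": "send_rows", "data": {"rows": [[0,0,0,0,0,-2,255],[0,0,0,0,0,0,255],[0,0,0,0,0,0,255],[0,0,0,0,0,0,255],[0,0,0,0,0,0,255]]}}

```text
time: 25.75
tcp_pos: [0.4519, 0.2437, 0.0966]
orientation: [-0.0, 0.399, 0.917, 0.001]
wrist_force: [-1.3, -0.7, 4.3]
opening: 0.112
finger_force: 30.0
```

```bash
python3 -c "
from h import *
rep(-60,0,[.4521,.2437,.1147],1);o=get_obs();print(o['wrist_force'],o['ft_torque'])"
```

```text
turn [ -0.09   0.02 -13.02] shift [ 0.0002 -0.     -0.0006] tz [ 0. -0. -1.] q [-0.61  0.78  0.05  2.02 -0.1   0.34  0.27] ty [0.731 0.682 0.001] tcp [0.4519 0.2437 0.0966] open 0.112
[-1.30501101 -0.70500071  4.26003573] [-0.09924906  0.24731561  0.07533723]
```

The end stop is at about 134°, which agrees with the off mark, so the third mark is at about 66°. I'll turn 67° clockwise.

Call:
{"op": "send_rows", "data": {"rows": [[0,0,0,0,0,-9.5,255],[0,0,0,0,0,-9.5,255],[0,0,0,0,0,-9.5,255],[0,0,0,0,0,-9.5,255],[0,0,0,0,0,-9.5,255]]}}

```text
time: 26.38
tcp_pos: [0.4519, 0.2437, 0.0966]
orientation: [0.0, 0.736, 0.677, 0.001]
wrist_force: [-1.0, -0.2, 3.3]
opening: 0.109
finger_force: 30.0
```

Call:
{"op": "send_rows", "data": {"rows": [[0,0,0,0,0,-9.5,255],[0,0,0,0,0,-10,255],[0,0,0,0,0,0,255],[0,0,0,0,0,0,255],[0,0,0,0,0,0,255]]}}

```text
time: 27.0
tcp_pos: [0.4519, 0.2437, 0.0966]
orientation: [0.0, 0.838, 0.545, 0.001]
wrist_force: [-1.1, -1.0, 4.2]
opening: 0.113
finger_force: 30.0
```

```bash
python3 -c "
from h import *
rep(-114,0,[.4521,.2437,.1147],1);o=get_obs();print(o['wrist_force'],o['ft_torque'])"
```

```text
turn [-0.04  0.09 -0.07] shift [ 0.0002  0.     -0.0006] tz [-0. -0. -1.] q [-0.76  0.81  0.3   2.03 -0.6   0.38 -0.41] ty [ 0.914 -0.406  0.001] tcp [0.4519 0.2437 0.0966] open 0.113
[-1.09031387 -1.04268546  4.15846879] [-0.06303174  0.33017195  0.03508468]
```

Call:
{"op": "send_rows", "data": {"rows": [[0,0,0,0,0,0,180],[0,0,0,0,0,0,120],[0,0,0,0,0,0,60],[0,0,0,0,0,0,0],[0,0,0.03,0,0,0,0]]}}

```text
time: 27.62
tcp_pos: [0.4507, 0.2431, 0.1255]
orientation: [-0.0, 0.839, 0.545, -0.001]
wrist_force: [0.7, -0.1, -0.5]
opening: 0.654
finger_force: 0.0
```

Call:
{"op": "send_rows", "data": {"rows": [[0,0,0.05,0,0,0,0],[0,0,0.05,0,0,0,0],[-0.02,0.05,0.03,0,0,0,0],[-0.04,0.06,0,0,0,0,0],[-0.04,0.06,0,0,0,0,0]]}}

```text
time: 28.25
tcp_pos: [0.3616, 0.3993, 0.2571]
orientation: [-0.0, 0.839, 0.545, 0.001]
wrist_force: [0.9, 1.3, 0.3]
opening: 1.0
finger_force: 0.0
```

Call:
{"op": "send_rows", "data": {"rows": [[-0.03,0.03,0,0,0,0,0],[0,0,0,0,0,0,0],[0,0,0,0,0,0,0],[0,0,0,0,0,0,0],[0,0,0,0,0,0,0]]}}

```text
time: 28.88
tcp_pos: [0.3336, 0.4267, 0.2567]
orientation: [0.0, 0.839, 0.544, 0.001]
wrist_force: [0.7, 0.4, 0.1]
opening: 1.001
finger_force: 0.0
```

```bash
python3 chk.py 8; python3 - <<'E'
import cv2,numpy as np
a=cv2.imread("pics/s8f.png")[240:400,280:440];b=cv2.imread("pics/t8f.png")[250:380,130:270]
W=np.zeros((400,780,3),np.uint8);W[:400,:400]=cv2.resize(a,(400,400),interpolation=cv2.INTER_CUBIC);W[:353,400:]=cv2.resize(b,(380,353),interpolation=cv2.INTER_CUBIC);cv2.imwrite("pics/f8.png",W)
E
```

```text
top lid 783 0.1473 ((0.4716736078262329, 0.1459445208311081), 0.027047917246818542)
 slope [0.006 0.019]
top lug 0 0 0
top bar 162 ((0.4523233473300934, 0.24374587833881378), (0.043496664613485336, 0.010435574688017368), 66.02643585205078)
side lid 508 0.1474 ((0.47068923711776733, 0.14494448900222778), 0.028172729536890984)
 slope [ 0.006 -0.095]
side lug 69 [0.4709 0.1795 0.0742] [0.4769 0.1869 0.0801]
side bar 158 ((0.4513724744319916, 0.24378357827663422), (0.043005749583244324, 0.01117499265819788), 67.5166244506836)
```

View pics/f8.png

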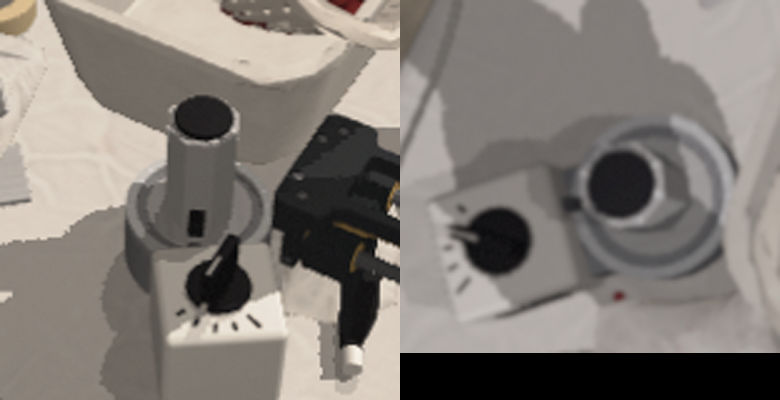

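The cup stands upright in the middle of the plate, with its lug (195,222 in the left half) facing the pointer. The dial bar is at about 66.5°, on the third short mark. The gripper is clear of everything.

```bash
python3 -c "
from plant import *
print(hand_in())"
```

```text
the job is handed in; nothing more can be done
None
```

The job is handed in; by my last camera check the cup stands upright and released in the middle of the plate with its lug facing the pointer, and the dial is on the third short mark, though the hand-in gave no verdict.

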